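Load the brass wheel hub into the V of the drill jig

ROBOT

A 6-joint arm with a two-finger parallel gripper is mounted at the origin on the work surface. World frame = base frame: x ahead of the robot, y to its left, z up, the work surface at z = 0. Lengths are in m, angles in degrees, forces in N, time in s.
With the tool pointing down it reaches from about 0.325 to 0.85 m from the base axis. Payload 15.5 kg.
Tool frame: the origin (TCP) lies at the very end of the fingers, on their centre line; the grasp point (between the pads) lies 19 mm behind it; z points along the fingers, y is the direction in which the jaws open and shut (so a half turn about z gives the same grasp; the last joint's range is limited). The gripper opens to 91 mm and grips with 3 to 60 N. Pads are 32 mm wide; open, the fingers measure 118 mm over their backs; the gripper's body (76 mm by 178 mm) begins 60 mm behind the grasp point.
Start: joints at [68.841, 28.281, 77.091, -0, 74.628, -5.472], TCP at [0.169, 0.602, 0.178] pointing down, gripper open.
Joint ranges: [-166.48, 166.48], [-47.26, 123.95], [12.59, 153.08], [-70.14, 250.14], [6.76, 159.57], [-176.63, 176.63]. Speed limits (degrees/s): [108.29, 108.29, 147.25, 172.46, 172.46, 172.46].

INTERFACE

Orientations are given as [roll, pitch, yaw] about the fixed x, y, z axes, in that order (R = Rz(yaw) Ry(pitch) Rx(roll)).
In Python, from rig import ctrl, camera, camera_model, look_for gives the robot as it stands.
- The arm moves only by the shell command python3 -m inch 'ROWS' [OPENING] [FORCE]. ROWS is JSON, a list of rows, each a list of 4 numbers: the shift along the tool's x, y, z in cm, then the turn about the tool's z in rad. A call has 1 to 10 rows; each row is the pose to reach, as a shift and turn from the pose commanded when the call began, along the tool's axes at that moment; what a row does not reach only later rows make up. A row lasts 1/10 s, in which the tool goes at most 50 mm and 8.59 degrees, less where a joint would pass 70% of its speed; a pose out of reach is approached as far as the arm can. A call with a gripper value outside its range is refused whole. OPENING is the finger opening in cm, from 0 to 9.12, set as the call begins (- or left out, the last holds). The fingers move at their own pace and stop on an object; FORCE is the grip in N (left out, the last holds). Time passes only in rows, so rows that repeat a pose let the fingers close. It gives the time, the measured TCP pose, the force and the opening at its end, in the units of the state.
- ctrl.observe(): the state, without advancing time (a new reading comes with each control period).
- camera(name): name is "scene" or "top" or "wrist"; returns (picture, depth): 420x560x3 uint8, red, green, blue; 420x560 float32, m along the optical axis (not along the pixel's ray), 0 where there is no reading.
- camera_model(name): a dict with "fx", "fy", "cx", "cy" (pixels), "pose" (4x4, takes a point from camera to world coordinates); the wrist camera has in their place "mount" (4x4, takes a point from camera to tool coordinates, whose origin is the TCP and whose axes are the flange's). Camera axes: x right, y down, z forward; pixel columns grow to the right and rows downward; lengths in m; the calibration is good to about 2 mm. A picture is of the moment at which its call begins: read the wrist's pose just before it. camera_model takes no time and is no camera call.
- ctrl.close_job(): hands the job in, once; it reports no verdict.
Trained networks look in the newest picture that a camera, given by its name, has taken for a name from the list of things; names that differ only in an ending like _2 or _b are one class to them, and where a whole thing is asked for, a point or a joint stands for the part that bears it (a point fixed in the world has none). Each returns a list of dicts, best first, with "conf" (0 to 1); they miss things now and then, are a little off and sometimes report something else, mostly with a low value. They report only what shows in the picture. A call takes as long as a camera call. They do not tell look-alikes from the thing itself.
- look_for(label, camera): "box" ([left, top, right, bottom] in pixels, round what is visible of it).
The state is a dict: "time_s": time; "qpos": joint angles; "qd": joint speeds; "joint_torque": joint torques, N m; "position": TCP position; "eef_rot": TCP orientation; "ft_force": force on the tool from outside, world axes, zero at the start; "wrist_torque": the same for the moment, N m; "opening": finger opening in m.
Only numpy, scipy, OpenCV 4.12 (cv2) and the standard library are available. Lean on these libraries where they do the work, as an engineer would, in place of code of your own. Each camera call takes 0.05 s, during which the arm holds its last target.

TASK

Stand the brass hub upright on the bench in the open mouth of the red V-shaped drill jig, clear of the bridge, and let go of it. Then push it along the bench into the V, under the bridge, until it sits fully home against both red rails, and back the gripper away. Leave the steel hub and the blue hub where they stand.

Things in the scene. Friction and masses are not known exactly. Their poses are not given: they have to be found in the camera images.
- brass_hub_center (a point): Brass wheel hub, the one to load: a plain upright round cylinder, 50 mm diameter, 40 mm high, 0.28 to 0.56 kg, loose, standing on the bench. The point is its centre, 20 mm above its underside, z axis along the cylinder.
- jig: Fixed red drill jig: two rails (14 thick, 34 mm high) on the bare bench form a 60 deg V. Origin: on the bench, centre of a hub that is fully home against both rails. x: centre line, into the V (push direction); z up. Inner faces run from x=-80 (mouth, y=+-75) to x=+29 mm (y=+-12). Dark bridge over the origin along y: x=-10..10, y=-62..62, underside 47, top 57 mm high. Stand the hub near x=-95 mm first.
- steel_hub_center (a point): Bright steel hub, a bystander: same shape and size as the brass one (50 mm diameter, 40 mm high, upright on the bench). The point is its centre, 20 mm above its underside.
- blue_hub_center (a point): Blue painted hub, a bystander: same shape and size as the brass one (50 mm diameter, 40 mm high, upright on the bench). The point is its centre, 20 mm above its underside.
Mind the look-alikes: they are no part of the job. Of the things that look like the part that bears brass_hub_center, the largest one is meant.

How it is judged (in metres and radians):
On the way:
1. the brass hub stands released on the bench in the mouth of the V, short of the bridge (its centre 30 to 150 mm before home, within 45 mm of the centre line) (x of brass_hub_center in the frame of jig between -0.15 and -0.03 m and y of brass_hub_center in the frame of jig between -0.045 and 0.045 m and height (world z) of brass_hub_center below 0.028 m and angle between brass_hub_center's own z axis and vertical below 0.15 rad and contact force between the fingers and anything else below 0.2 N), for 0.2 s.
At the end, for the whole second after the job is handed in: The brass hub stands upright (within about 8 degrees) on the bench under the bridge, its centre within 10 mm of the home position between the two rails (horizontal distance between brass_hub_center and jig below 0.01 m and height (world z) of brass_hub_center below 0.028 m and angle between brass_hub_center's own z axis and vertical below 0.15 rad); the robot touches nothing.
It fails at once if the steel hub or the blue hub is moved by more than 25 mm (distance of any of steel_hub_center, blue_hub_center from where it was at the start of the episode above 0.025 m).
It also fails if it takes over 48 s, if anything falls off the work surface, if the arm or the gripper's body presses on something with over 40 N, if the wrist force passes 120 N, or if a joint passes its speed limit or range.

## Working session

There is one attempt and no reset: what is moved stays moved. The work goes in short steps, Python scripts to look and compute and a shell command to move; the robot and the scene stay as the last step left them, time stands still between calls to the robot, and variables do not carry over. Pictures are saved under pics/ and viewed, and the job is handed in when it is done.

```bash
mkdir -p pics; ls
cat > h.py <<'E'
from rig import ctrl, camera, camera_model, look_for
import numpy as np, cv2
def snap(n,f):
    p,d=camera(n); cv2.imwrite('pics/'+f+'.png',p[:,:,::-1]); np.savez('pics/'+f+'.npz',p=p,d=d); return p,d
def cloud(n,d):
    m=camera_model(n); v,u=np.mgrid[:d.shape[0],:d.shape[1]]
    P=np.stack([(u-m['cx'])/m['fx']*d,(v-m['cy'])/m['fy']*d,d,np.ones_like(d)],-1)
    return (P@np.array(m['pose']).T)[...,:3]
E
python3 - <<'E'
from h import *
s=ctrl.observe(); print(s['time_s'],s['position'],s['eef_rot'],s['opening'])
for n in('top','scene'):
    snap(n,n+'1')
    for l in('brass_hub_center','jig'): print(n,l,look_for(l,n))
E
```

```text
pics
0.0 [0.16884342 0.60132135 0.17726782] [-1.79931603e+02 -5.66326842e-03  1.64312422e+02] 0.09129871330104784
top brass_hub_center [{'box': [265.6, 240.2, 285.2, 259.4], 'conf': 0.74}, {'box': [209.0, 231.8, 234.8, 260.4], 'conf': 0.73}, {'box': [210.1, 280.6, 229.2, 299.4], 'conf': 0.63}]
top jig [{'box': [294.6, 144.5, 381.8, 215.2], 'conf': 0.87}]
scene brass_hub_center [{'box': [322.4, 195.1, 348.0, 226.8], 'conf': 0.89}, {'box': [347.4, 179.4, 365.8, 199.6], 'conf': 0.72}, {'box': [283.3, 180.7, 300.2, 203.3], 'conf': 0.61}]
scene jig [{'box': [152.8, 167.2, 236.6, 240.2], 'conf': 0.87}]
```

View pics/top1.png

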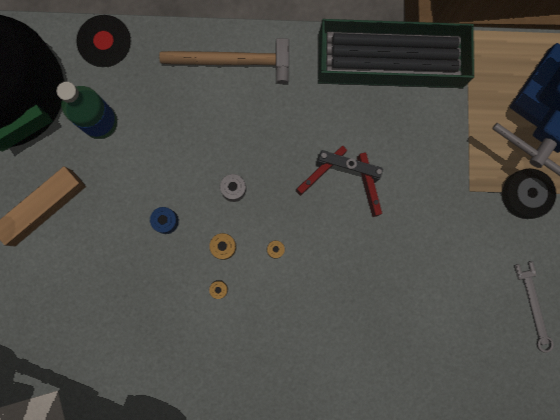

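View pics/scene1.png

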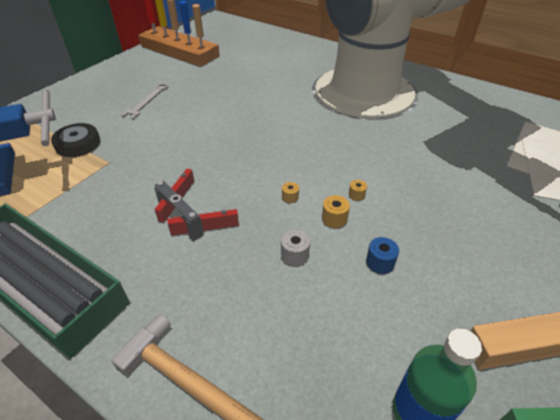

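The top view shows the large brass hub at (222,246), with small look-alikes at (276,249) and (218,290). Steel is at (232,187), blue at (164,220), and the jig is around (350,165) with its mouth facing lower left. Next I'll measure them with depth.

```bash
cat > m.py <<'E'
from h import *
def circ(P,mask):
    q=P[mask][:,:2].astype(np.float32)
    (c,r)=cv2.minEnclosingCircle(q); return np.array(c),r,len(q),np.median(P[mask][:,2])
def disks(n,f,seeds,zr):
    D=np.load('pics/'+f+'.npz'); P=cloud(n,D['d']); z=P[...,2]
    for k,(u,v) in seeds.items():
        m=np.zeros(z.shape,bool); m[v-22:v+22,u-22:u+22]=True
        m&=(z>zr[0])&(z<zr[1]); print(k,circ(P,m),P[m].mean(0))
E
python3 - <<'E'
from m import *
disks('top','top1',dict(brass=(222,246),steel=(232,187),blue=(164,220),s1=(276,249),s2=(218,290)),(0.02,0.06))
D=np.load('pics/top1.npz');P=cloud('top',D['d']);p=D['p'].astype(int)
print('bench z',np.median(P[330:400,250:450,2]))
h=cv2.cvtColor(D['p'],cv2.COLOR_RGB2HSV)
red=(p[...,0]>90)&(p[...,1]<60)&(p[...,2]<60)
red[:, :285]=0; red[:140]=0; red[230:]=0; red[:,400:]=0
n,l,st,c=cv2.connectedComponentsWithStats(red.astype(np.uint8))
print(st,c)
z=P[...,2]
for i in range(1,n):
    if st[i,4]<30: continue
    m=(l==i)&(z>0.028)&(z<0.04)
    print(i,cv2.minAreaRect(P[m][:,:2].astype(np.float32)*1000),np.median(z[m]))
reg=np.zeros(z.shape,bool);reg[140:220,290:390]=1
m=reg&(z>0.05)&(z<0.07)&~red
print('bridge',cv2.minAreaRect(P[m][:,:2].astype(np.float32)*1000),m.sum(),np.median(z[m]))
E
```

```text
brass (array([0.47433639, 0.16118789]), 0.024930723011493683, 539, np.float64(0.04034550740341758)) [0.47414983 0.16066189 0.04014607]
steel (array([0.58959121, 0.14477056]), 0.025128191336989403, 543, np.float64(0.040025021156714136)) [0.58826766 0.14440695 0.03953148]
blue (array([0.5225082 , 0.27565092]), 0.025537503883242607, 568, np.float64(0.04022733897190567)) [0.52134014 0.27449325 0.03959843]
s1 (array([0.47141141, 0.05888611]), 0.017048882320523262, 242, np.float64(0.027620823759227142)) [0.47126479 0.05872118 0.02768829]
s2 (array([0.39081132, 0.1672771 ]), 0.017286865040659904, 259, np.float64(0.02801643079713312)) [0.39104012 0.16711666 0.02792565]
bench z 0.0002177088958315032
[[     0      0    560    420 234745]
 [   336    147     10      8     49]
 [   361    153      7     10     48]
 [   308    164     22     20    133]
 [   366    176     12     25    124]
 [   298    182     11     10     53]
 [   374    204      7     11     48]] [[279.37406122 209.56036124]
 [340.71428571 150.63265306]
 [363.95833333 157.33333333]
 [318.23308271 172.5037594 ]
 [371.75806452 18
[... 245 characters left out ...]
904525756836, 9.66308879852295), 15.831808090209961) 0.03373080780311344
3 ((622.2394409179688, -20.412296295166016), (10.979601860046387, 49.92324447631836), 44.68421173095703) 0.03354113052313812
4 ((595.057373046875, -125.12423706054688), (48.903221130371094, 10.822534561157227), 14.092008590698242) 0.03381123951292442
5 ((593.150634765625, 9.272250175476074), (9.9207763671875, 20.077625274658203), 47.02789306640625) 0.03415509610566292
6 ((553.42822265625, -137.0733642578125), (18.483186721801758, 10.669381141662598), 12.54440689086914) 0.03397360665191007
bridge ((637.4149780273438, -81.67991638183594), (123.68328094482422, 20.977827072143555), 75.0276107788086) 643 0.053661203016561076
```

```bash
python3 -m inch '[[-1.5,-1.24,0,0],[-4.5,-3.7,0,0],[-8,-6.6,0,0],[-11.5,-9.5,0,0],[-15,-12.4,0,0],[-18.5,-15.3,0,0],[-22,-18.2,0,0],[-25.5,-21,0,0],[-29,-23.9,0,0],[-32,-26.4,0,0]]' 9.1 20
python3 - <<'E'
from h import *
s=ctrl.observe();print(s)
from scipy.spatial.transform import Rotation as R
M=R.from_euler('xyz',s['eef_rot'],degrees=True).as_matrix()
print(M.T@(np.array([.4745,.161,.008])-s['position'])*100)
E
```

```text
time_s: 1.3
position: [0.4067, 0.2591, 0.178]
eef_rot: [180.0, 0.0, 164.3]
ft_force: [0.2, -0.2, -0.2]
opening: 0.091
{'time_s': 1.3, 'qpos': array([ 2.54112134e+01,  1.68179567e+01,  9.66323565e+01, -9.56237638e-03,
        6.65269196e+01, -4.88723026e+01]), 'qd': array([-45.87071572,   0.11690817,  -0.30050748,   0.10602426,
        -0.05969473, -45.37495184]), 'joint_torque': array([  9.75069523, -66.55379534, -32.81876564,  -0.10827374,
         0.29076814,   2.31563352]), 'position': array([0.40671011, 0.25913567, 0.17797673]), 'eef_rot': array([1.79991633e+02, 2.29191339e-02, 1.64287321e+02]), 'ft_force': array([ 0.17998815, -0.16736923, -0.16032959]), 'wrist_torque': array([0.066326  , 0.01894128, 0.03356534]), 'opening': 0.09097266824795343}
[-9.17651678 -7.6134936  17.00023352]
```

```bash
python3 -m inch '[[-3,-2.5,0,0],[-6,-5,0,0],[-8,-6.6,0,0],[-9.3,-7.7,1,0],[-9.3,-7.7,4,0],[-9.3,-7.7,7,0],[-9.3,-7.7,9.3,0],[-9.3,-7.7,10,0],[-9.3,-7.7,10,0],[-9.3,-7.7,10,0]]'
python3 - <<'E'
from h import *
s=ctrl.observe();print(s['position'],s['eef_rot'])
from scipy.spatial.transform import Rotation as R
M=R.from_euler('xyz',s['eef_rot'],degrees=True).as_matrix()
print(M.T@(np.array([.4745,.161,.008])-s['position'])*100)
p,d=snap('wrist','w1')
mm=camera_model('wrist')
v,u=np.mgrid[:420,:560]
P=np.stack([(u-mm['cx'])/mm['fx']*d,(v-mm['cy'])/mm['fy']*d,d,np.ones_like(d)],-1)@np.array(mm['mount']).T
T=np.eye(4);T[:3,:3]=M;T[:3,3]=s['position'];W=(P@T.T)[...,:3]
z=W[...,2];m=(z>.037)&(z<.043)&(d>0)&(np.hypot(W[...,0]-.4745,W[...,1]-.161)<.035)
print(cv2.minEnclosingCircle(W[m][:,:2].astype(np.float32)),m.sum(),W[m].mean(0))
E
```

```text
time_s: 2.3
position: [0.475, 0.1619, 0.0787]
eef_rot: [180.0, 0.1, 164.3]
ft_force: [0.6, -0.6, 0.2]
opening: 0.0907
[0.47503116 0.16192657 0.07874254] [1.79970644e+02 6.02315114e-02 1.64319055e+02]
[ 0.03353281 -0.1071895   7.07416865]
((0.4756771922111511, 0.16140492260456085), 0.025026043877005577) 2762 [0.47466465 0.16165367 0.04047828]
```

View pics/w1.png

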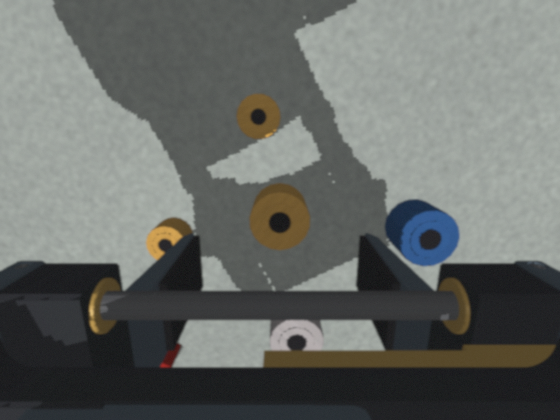

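The wrist view shows the large brass hub at (280,220), centred between the fingers, with the blue hub and the small brass one outside them. The wrist measurement agrees with the top view to within 1 mm. I'll descend and grip.

```bash
python3 -m inch '[[0,0,1.5,0],[0,0,3.5,0],[0,0,5.2,0],[0,0,6.4,0],[0,0,7,0],[0,0,7,0],[0,0,7,0]]' 9.1 20; python3 -m inch '[[0,0,0,0],[0,0,0,0],[0,0,0,0],[0,0,0,0],[0,0,0,0],[0,0,0,0],[0,0,0,0],[0,0,0,0]]' 4 25
```

```text
time_s: 3.05
position: [0.4748, 0.1619, 0.0084]
eef_rot: [180.0, 0.0, 164.3]
ft_force: [0.2, -1.0, 1.0]
opening: 0.0908
time_s: 3.85
position: [0.4744, 0.1618, 0.0078]
eef_rot: [-180.0, -0.0, 164.3]
ft_force: [0.5, -0.0, -0.1]
opening: 0.0401
```

The opening went to 40 mm, but the hub is 50 mm wide, so I'll check.

Run:
```python
from m import *
snap('wrist','w2');snap('top','top2')
print(ctrl.observe()['opening'])
```

```text
0.03986652082151334
```

View pics/w2.png

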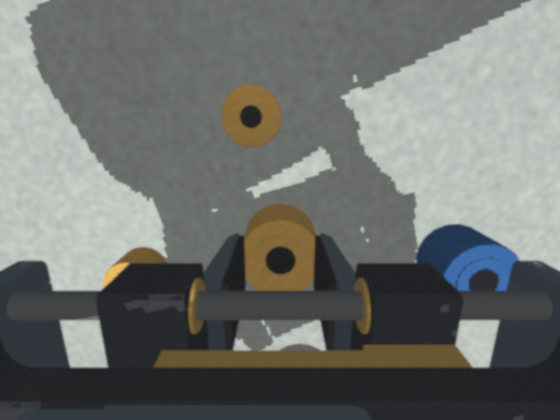

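View pics/top2.png

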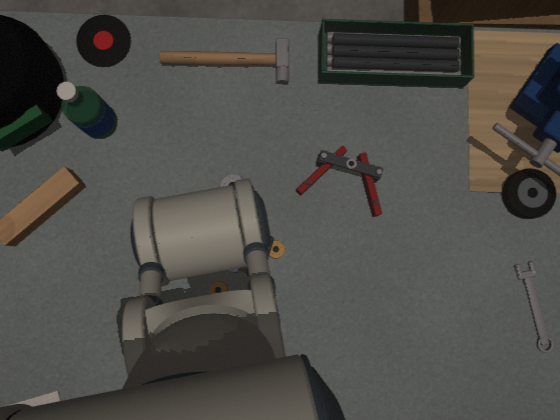

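Run:
```python
from h import *
from scipy.spatial.transform import Rotation as R
s=ctrl.observe()
mm=camera_model('wrist')
D=np.load('pics/w2.npz');d=D['d']
v,u=np.mgrid[:420,:560]
P=np.stack([(u-mm['cx'])/mm['fx']*d,(v-mm['cy'])/mm['fy']*d,d,np.ones_like(d)],-1)@np.array(mm['mount']).T
M=R.from_euler('xyz',s['eef_rot'],degrees=True).as_matrix()
T=np.eye(4);T[:3,:3]=M;T[:3,3]=s['position'];W=(P@T.T)[...,:3]
for a,b in [(280,260),(280,240),(265,265),(300,265),(250,285),(310,285),(280,285),(235,270),(325,270),(225,270),(280,215)]:
    print(a,b,P[b,a,:3].round(4),W[b,a].round(4))
z=W[...,2];p=D['p'].astype(int)
m=(z>.036)&(z<.044)&(d>0)&(p[...,0]>p[...,2]+40)&(v<295)&(v>190)
print(cv2.minEnclosingCircle(P[m][:,:2].astype(np.float32)),m.sum(),P[m][:,:2].min(0),P[m][:,:2].max(0),np.median(z[m]))
```

```text
280 260 [-0.0014 -0.0004 -0.0333] [0.4756 0.161  0.0411]
280 240 [ 0.0107 -0.0004 -0.0315] [0.464  0.1642 0.0393]
265 265 [-0.0045 -0.0093 -0.0336] [0.4762 0.1516 0.0414]
300 265 [-0.0047  0.0116 -0.0331] [0.4821 0.1716 0.0409]
250 285 [-0.0408 -0.0228  0.0077] [5.075e-01 1.288e-01 2.000e-04]
310 285 [-0.0405  0.0223  0.0071] [0.5194 0.1723 0.0007]
280 285 [-0.0184 -0.0004 -0.0325] [0.492  0.1564 0.0404]
235 270 [ 0.0134 -0.0209 -0.076 ] [0.4558 0.1452 0.0838]
325 270 [ 0.0153  0.0192 -0.0797] [0.4649 0.1844 0.0875]
225 270 [ 0.0169 -0.0242 -0.0829] [0.4516 0.143  0.0907]
280 215 [ 0.0237 -0.0004 -0.0236] [0.4515 0.1678 0.0314]
((-0.001163975801318884, -0.0004228944890201092), 0.025049451738595963) 3854 [-0.02262575 -0.02136416] [0.02372034 0.02000053] 0.04041419611214774
```

The hub is centred between the pads, but the reading matches the command exactly. I'll command a tighter grip to see whether the fingers stall.

```bash
python3 -m inch '[[0,0,0,0],[0,0,0,0],[0,0,0,0],[0,0,0,0],[0,0,0,0]]' 2 25; python3 -m inch '[[0,0,-0.3,0],[0,0,-0.8,0],[0,0,-1.2,0],[0,0,-1.5,0],[0,0,-1.5,0],[0,0,-1.5,0]]';python3 - <<'E'
from h import *
snap('wrist','w3')
E
```

```text
time_s: 4.45
position: [0.4744, 0.1618, 0.0078]
eef_rot: [-180.0, -0.0, 164.3]
ft_force: [-0.6, 0.3, 0.5]
opening: 0.0201
time_s: 5.05
position: [0.4745, 0.1618, 0.0229]
eef_rot: [180.0, 0.0, 164.3]
ft_force: [-0.2, -0.5, 0.4]
opening: 0.0203
```

View pics/w3.png

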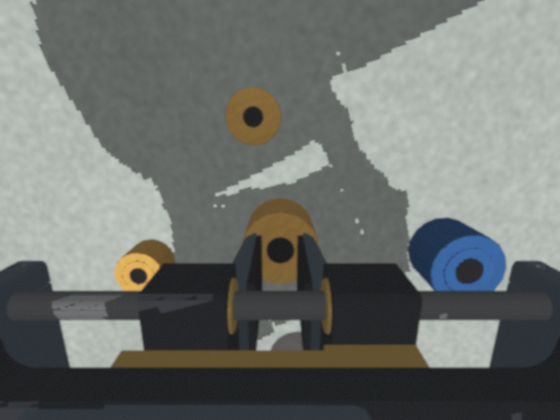

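```bash
python3 - <<'E'
from h import *
mm=camera_model('wrist'); print(np.round(mm['mount'],4))
v,u=np.mgrid[:420,:560]
for f in('w1','w2','w3'):
    d=np.load('pics/'+f+'.npz')['d']
    P=np.stack([(u-mm['cx'])/mm['fx']*d,(v-mm['cy'])/mm['fy']*d,d,np.ones_like(d)],-1)@np.array(mm['mount']).T
    m=(np.abs(P[...,0])<.03)&(np.abs(P[...,1])<.06)&(P[...,2]<-.036)&(v<300)&(d>0)
    q=P[m]
    i=np.argsort(-q[:,2])[:6]; print(f,q[i,:3].round(4), np.argwhere(m)[i])
    print(np.percentile(q[:,2],[0,10,50,90,100]))
E
python3 -c "
import cv2
for f in('w1','w3'):
    a=cv2.imread(f'pics/{f}.png')[180:360,130:430];cv2.imwrite(f'pics/{f}z.png',cv2.resize(cv2.convertScaleAbs(a,alpha=1.8),(750,450)))"
```

```text
[[ 9.000e-04 -9.599e-01 -2.805e-01  7.890e-02]
 [ 1.000e+00  6.000e-04  1.000e-03 -1.100e-03]
 [-7.000e-04 -2.805e-01  9.599e-01 -2.071e-01]
 [ 0.000e+00  0.000e+00  0.000e+00  1.000e+00]]
w1 [[-0.0066 -0.0465 -0.036 ]
 [ 0.0167 -0.0506 -0.036 ]
 [-0.     -0.0466 -0.0362]
 [ 0.0006  0.0452 -0.0362]
 [ 0.0101  0.0451 -0.0362]
 [ 0.0026  0.045  -0.0362]] [[270 202]
 [233 192]
 [260 201]
 [259 358]
 [244 359]
 [256 358]]
[-0.12209906 -0.09350313 -0.07110842 -0.04435534 -0.03601048]
w2 [[-0.0039  0.0196 -0.0361]
 [ 0.0167 -0.0255 -0.0362]
 [ 0.0144 -0.021  -0.0363]
 [-0.0044  0.0196 -0.0364]
 [-0.0037 -0.0209 -0.0365]
 [-0.0043 -0.021  -0.0366]] [[266 314]
 [233 236]
 [237 244]
 [267 314]
 [266 245]
 [267 245]]
[-0.12231207 -0.09239133 -0.07316859 -0.04565179 -0.03605508]
w3 [[ 0.0032  0.0095 -0.0362]
 [ 0.0045 -0.0109 -0.0364]
 [ 0.0039 -0.0109 -0.0365]
 [ 0.0169  0.0138 -0.0366]
 [-0.0004  0.0095 -0.0368]
 [ 0.017  -0.0158 -0.0368]] [[255 297]
 [253 262]
 [254 262]
 [233 305]
 [261 297]
 [233 253]]
[-0.12225683 -0.09175093 -0.07157522 -0.04592537 -0.0362288 ]
```

View pics/w3z.png

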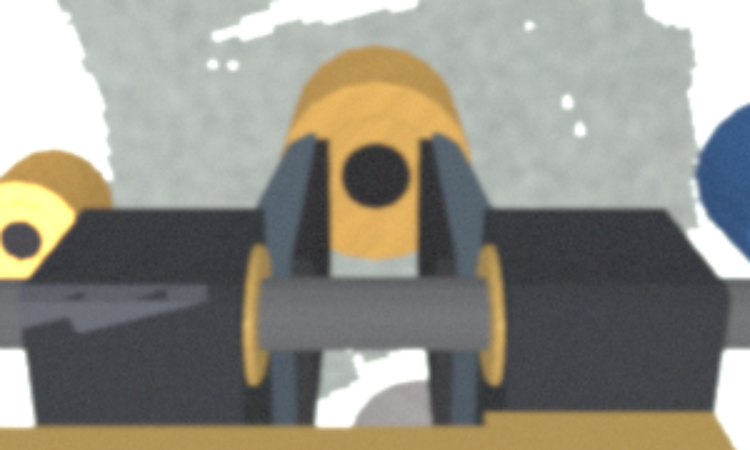

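View pics/w1z.png

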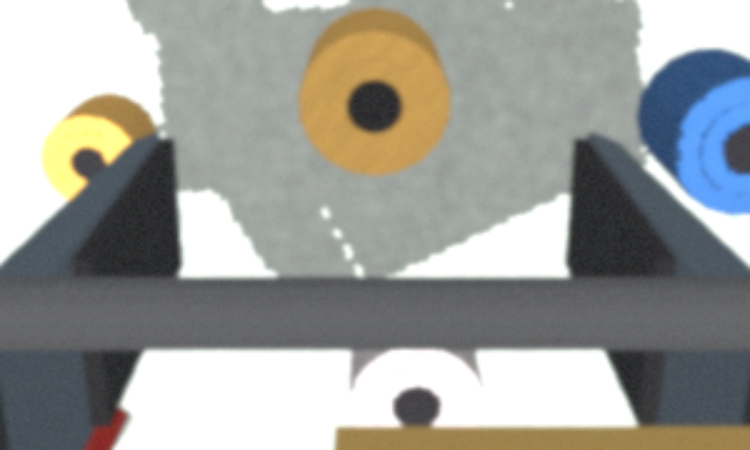

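Run:
```python
from h import *
mm=camera_model('wrist')
v,u=np.mgrid[:420,:560]
d=np.load('pics/w1.npz')['d']
P=np.stack([(u-mm['cx'])/mm['fx']*d,(v-mm['cy'])/mm['fy']*d,d,np.ones_like(d)],-1)@np.array(mm['mount']).T
for c in (180,190,197,362,370):
    print(c,[(r,*P[r,c,:3].round(3)) for r in range(228,262,4)])
m=(np.abs(P[...,0])<.03)&(np.abs(P[...,1])<.065)&(np.abs(P[...,1])>.04)&(P[...,2]<.03)&(v<300)&(d>0)
print(np.histogram(P[m][:,2],bins=np.arange(-.13,.04,.01)))
```

```text
180 [(228, np.float64(-0.013), np.float64(-0.088), np.float64(0.058)), (232, np.float64(-0.015), np.float64(-0.087), np.float64(0.053)), (236, np.float64(-0.018), np.float64(-0.087), np.float64(0.052)), (240, np.float64(0.017), np.float64(-0.054), np.float64(-0.048)), (244, np.float64(0.017), np.float64(-0.052), np.float64(-0.054)), (248, np.float64(0.016), np.float64(-0.051), np.float64(-0.057)), (252, np.float64(0.016), np.float64(-0.05), np.float64(-0.062)), (256, np.float64(0.015), np.float64(-0.049), np.float64(-0.065)), (260, np.float64(0.016), np.float64(-0.047), np.float64(-0.07))]
190 [(228, np.float64(-0.018), np.float64(-0.084), np.float64(0.074)), (232, np.float64(-0.021), np.float64(-0.083), np.float64(0.071)), (236, np.float64(0.017), np.float64(-0.05), np.float64(-0.041)), (240, np.float64(0.016), np.float64(-0.05), np.float64(-0.044)), (244, np.float64(0.016), np.float64(-0.048), np.float64(-0.05)), (248, np.float64(0.015), np.float64(-0.047), np.float64(-0.055)), (252, np.float64(0.014), np.float64(-0.047), np.float64(-0.056)), (256, np.float64(0.012), np.float64(-0.
[... 1587 characters left out ...]
p.float64(-0.049)), (248, np.float64(0.016), np.float64(0.046), np.float64(-0.055)), (252, np.float64(0.015), np.float64(0.045), np.float64(-0.058)), (256, np.float64(0.013), np.float64(0.045), np.float64(-0.06)), (260, np.float64(0.011), np.float64(0.045), np.float64(-0.06))]
(array([ 11,  26,  22, 886, 936, 882, 830, 797, 716, 224,   0,   0,   0,
         0,   0,   0]), array([-1.30000000e-01, -1.20000000e-01, -1.10000000e-01, -1.00000000e-01,
       -9.00000000e-02, -8.00000000e-02, -7.00000000e-02, -6.00000000e-02,
       -5.00000000e-02, -4.00000000e-02, -3.00000000e-02, -2.00000000e-02,
       -1.00000000e-02, -5.55111512e-17,  1.00000000e-02,  2.00000000e-02,
        3.00000000e-02]))
```

Run:
```python
from h import *
mm=camera_model('wrist')
v,u=np.mgrid[:420,:560]
d=np.load('pics/w3.npz')['d']
P=np.stack([(u-mm['cx'])/mm['fx']*d,(v-mm['cy'])/mm['fy']*d,d,np.ones_like(d)],-1)@np.array(mm['mount']).T
for r,c in [(275,190),(275,370),(300,180),(330,180),(330,380),(305,60),(280,20),(320,20),(305,280),(340,250),(360,280),(375,280),(355,150),(355,420),(395,280),(375,60)]: print(r,c,P[r,c,:3].round(3))
m=(d>0)&(P[...,2]<-.03)&(v>262)
print(np.histogram(P[m][:,2],bins=np.arange(-.25,-.02,.01)))
```

```text
275 190 [ 0.038 -0.026 -0.127]
275 370 [ 0.038  0.024 -0.129]
300 180 [ 0.036 -0.026 -0.137]
330 180 [ 0.028 -0.026 -0.139]
330 380 [ 0.028  0.024 -0.138]
305 60 [ 0.032 -0.059 -0.133]
280 20 [ 0.036 -0.073 -0.127]
320 20 [ 0.025 -0.074 -0.13 ]
305 280 [ 0.031 -0.001 -0.132]
340 250 [-0.011 -0.013 -0.093]
360 280 [ 0.024 -0.001 -0.144]
375 280 [ 0.025 -0.001 -0.15 ]
355 150 [ 0.023 -0.033 -0.142]
355 420 [ 0.023  0.034 -0.142]
395 280 [ 0.024 -0.001 -0.155]
375 60 [ 0.025 -0.049 -0.15 ]
(array([    0,     0,     0,     0,     0,     0,     0,     0,  1101,
       23924, 10253, 23598,  9272,  2267,   225,  1045,   563,   347,
          64,    73,    63,    24]), array([-0.25, -0.24, -0.23, -0.22, -0.21, -0.2 , -0.19, -0.18, -0.17,
       -0.16, -0.15, -0.14, -0.13, -0.12, -0.11, -0.1 , -0.09, -0.08,
       -0.07, -0.06, -0.05, -0.04, -0.03]))
```

The fingertips sit at tool z ≈ −35 mm, so the true tip is about 35 mm short of the reported TCP. At a reported z of 0.008 the fingers closed in the air just above the 40 mm hub. The body is shifted by the same amount, starting at about −0.113. I'll allow for this: reopen, descend 35 mm further in stages, and watch the force.

```bash
python3 -m inch '[[0,0,0,0],[0,0,0,0],[0,0,0,0],[0,0,0,0],[0,0,0,0],[0,0,0,0],[0,0,0,0]]' 9.1 25; python3 -m inch '[[0,0,0.5,0],[0,0,1.5,0],[0,0,2.5,0],[0,0,3.3,0],[0,0,3.7,0],[0,0,3.8,0],[0,0,3.8,0]]'
python3 - <<'E'
from h import *
mm=camera_model('wrist')
p,d=snap('wrist','w4')
v,u=np.mgrid[:420,:560]
P=np.stack([(u-mm['cx'])/mm['fx']*d,(v-mm['cy'])/mm['fy']*d,d,np.ones_like(d)],-1)@np.array(mm['mount']).T
m=(np.abs(P[...,0])<.02)&(np.abs(P[...,1])>.042)&(np.abs(P[...,1])<.06)&(d>0)&(v<300)
print(np.histogram(P[m][:,2],bins=np.arange(-.06,.03,.005)))
E
```

```text
time_s: 5.8
position: [0.4744, 0.1617, 0.0228]
eef_rot: [-180.0, 0.0, 164.3]
ft_force: [0.6, -0.5, -0.4]
opening: 0.0734
time_s: 6.5
position: [0.4744, 0.1617, -0.0153]
eef_rot: [-180.0, -0.0, 164.3]
ft_force: [-0.1, -0.6, 0.7]
opening: 0.0912
(array([ 398,  386,  372,  353,  227,    0,    0,    0, 1730,  377,    0,
          0,    0,    0,    0,    0,    0]), array([-6.00000000e-02, -5.50000000e-02, -5.00000000e-02, -4.50000000e-02,
       -4.00000000e-02, -3.50000000e-02, -3.00000000e-02, -2.50000000e-02,
       -2.00000000e-02, -1.50000000e-02, -1.00000000e-02, -5.00000000e-03,
       -2.77555756e-17,  5.00000000e-03,  1.00000000e-02,  1.50000000e-02,
        2.00000000e-02,  2.50000000e-02]))
```

View pics/w4.png

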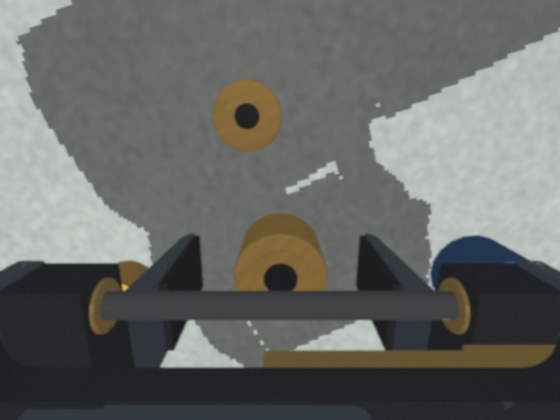

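The fingers now straddle the hub, whose hole is at (280,275). The tips are at about z = 0.02 and the bench reads 20 mm below them, which fits the offset. I'll go down another 9 mm and grip.

```bash
python3 -m inch '[[0,0,0.4,0],[0,0,0.8,0],[0,0,0.9,0],[0,0,0.9,0]]'; python3 -m inch '[[0,0,0,0],[0,0,0,0],[0,0,0,0],[0,0,0,0],[0,0,0,0],[0,0,0,0],[0,0,0,0],[0,0,0,0]]' 3.5 25
```

```text
time_s: 6.95
position: [0.4743, 0.1617, -0.0244]
eef_rot: [-180.0, -0.0, 164.3]
ft_force: [0.3, 0.5, 0.3]
opening: 0.091
time_s: 7.75
position: [0.4744, 0.1618, -0.0241]
eef_rot: [180.0, 0.0, 164.3]
ft_force: [-0.2, -0.0, 1.7]
opening: 0.0494
```

Gripped: opening 49.4 mm. Lifting and carrying to the mouth.

```bash
python3 -m inch '[[0,0,-0.5,0],[0,0,-1.5,0],[0,0,-3,0],[0,0,-4.5,0],[0,0,-5.7,0],[-0.4,-0.6,-6,0],[-1.3,-2,-6,0],[-2.7,-4,-6,0],[-4.2,-6.3,-6,0],[-5.8,-8.7,-6,0]]'; python3 -m inch '[[-1.6,-2.4,0,0],[-3.2,-4.8,0,0],[-4.8,-7.1,0,0],[-6.2,-9.2,0,0],[-6.8,-10.1,0,-0.01],[-7,-10.4,0,-0.01],[-7,-10.4,0,-0.01]]';python3 - <<'E'
from h import *
s=ctrl.observe()
snap('wrist','w5')
from scipy.spatial.transform import Rotation as R
M=R.from_euler('xyz',s['eef_rot'],degrees=True).as_matrix()
print(M.T@(np.array([.5459,-.0562,-.0241])-s['position'])*100)
E
```

```text
time_s: 8.75
position: [0.5067, 0.061, 0.0356]
eef_rot: [-180.0, -0.0, 164.3]
ft_force: [0.0, 0.9, -5.6]
opening: 0.0492
time_s: 9.45
position: [0.5455, -0.0566, 0.0356]
eef_rot: [180.0, -0.0, 164.9]
ft_force: [-0.4, 0.3, -5.4]
opening: 0.0495
[-0.03107048  0.04763515  5.96760345]
```

View pics/w5.png

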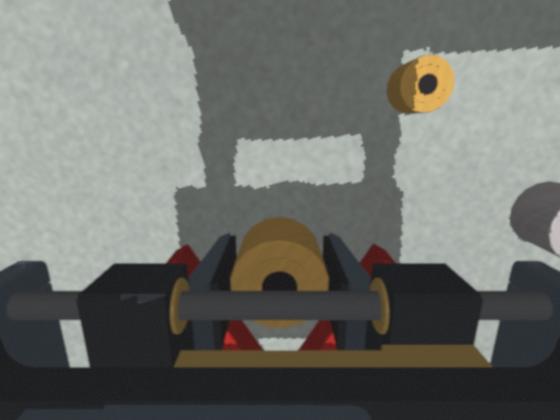

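Hub held (weight about 5.5 N), and the rails show symmetrically either side. Lowering and releasing with a small opening.

```bash
python3 -m inch '[[0,0,1,0],[0,0,2.5,0],[0,0,4,0],[0,0,5.1,0],[0,0,5.7,0],[0,0,5.9,0],[0,0,5.95,0],[0,0,5.95,0]]'; python3 -m inch '[[0,0,0,0],[0,0,0,0],[0,0,0,0],[0,0,0,0],[0,0,0,0],[0,0,0,0],[0,0,0,0]]' 7.5 25;python3 - <<'E'
from h import *
snap('top','top6');snap('wrist','w6')
E
```

```text
time_s: 10.3
position: [0.5463, -0.0568, -0.0233]
eef_rot: [180.0, 0.0, 164.9]
ft_force: [0.6, 0.0, -4.7]
opening: 0.0496
time_s: 11.0
position: [0.546, -0.0568, -0.0237]
eef_rot: [-180.0, 0.0, 164.9]
ft_force: [-0.1, 0.1, -0.1]
opening: 0.075
```

View pics/w6.png

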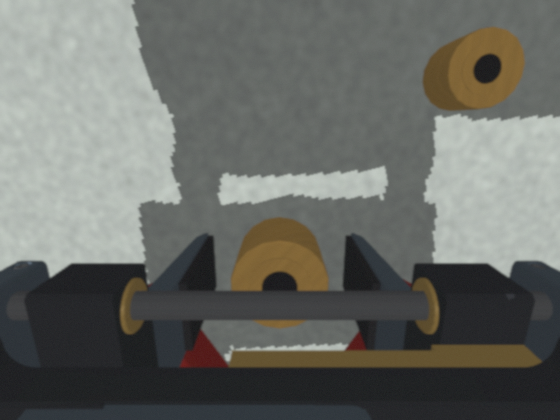

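View pics/top6.png

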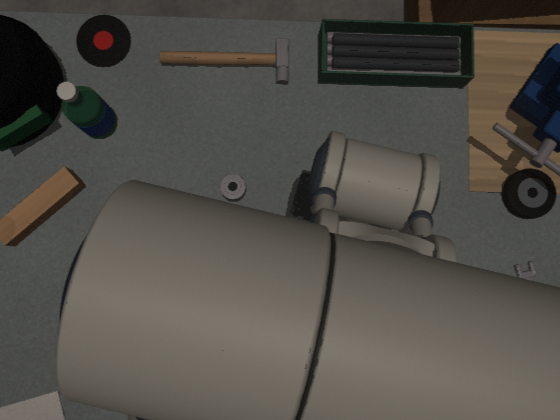

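The hub stands free between the fingers at (280,275), and the force is 0. Next: lift, back off 6 cm, narrow the fingers to 20 mm to cradle the hub, and lower behind it.

```bash
python3 -m inch '[[0,0,-0.7,0],[0,0,-2.2,0],[0,0,-4,0],[0,0,-5.5,0],[0,0,-6,0],[1,0,-6,0],[3,0,-6,0],[5,0,-6,0],[6,0,-6,0],[6,0,-6,0]]'; python3 -m inch '[[0,0,0.5,0],[0,0,2,0],[0,0,4,0],[0,0,5.3,0],[0,0,5.8,0],[0,0,5.8,0],[0,0,5.8,0]]' 2 25;python3 - <<'E'
from h import *
from scipy.spatial.transform import Rotation as R
s=ctrl.observe();print(s['position'],s['opening'])
p,d=snap('wrist','w7')
mm=camera_model('wrist')
v,u=np.mgrid[:420,:560]
P=np.stack([(u-mm['cx'])/mm['fx']*d,(v-mm['cy'])/mm['fy']*d,d,np.ones_like(d)],-1)@np.array(mm['mount']).T
M=R.from_euler('xyz',s['eef_rot'],degrees=True).as_matrix()
T=np.eye(4);T[:3,:3]=M;T[:3,3]=s['position'];W=(P@T.T)[...,:3]
o=np.array([.6376,-.0809,0]);a=np.deg2rad(-15.1);X=np.array([np.cos(a),np.sin(a),0]);Y=np.array([-X[1],X[0],0])
print('tool in jig',(s['position']-o)@X,(s['position']-o)@Y)
snap('scene','sc7')
E
```

```text
time_s: 12.1
position: [0.4862, -0.0406, 0.0359]
eef_rot: [-180.0, -0.1, 164.9]
ft_force: [-0.5, -1.1, 0.4]
opening: 0.075
time_s: 12.8
position: [0.4887, -0.0412, -0.0214]
eef_rot: [180.0, 0.0, 164.9]
ft_force: [0.1, 0.4, -0.5]
opening: 0.0219
[ 0.48866306 -0.04124451 -0.02144906] 0.021886320842465556
tool in jig -0.1541249774004177 -0.0005124578318748273
```

View pics/w7.png

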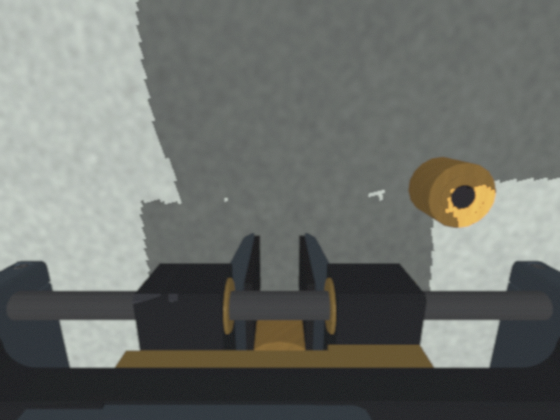

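View pics/sc7.png

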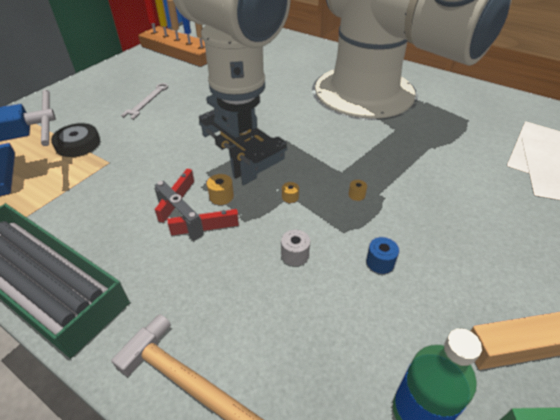

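The scene view shows the brass hub at (220,190) in the mouth, with the fingers lowered behind it and both bystanders unmoved. Pushing now along −tool x.

```bash
python3 -m inch '[[-0.7,0,0,0],[-1.4,0,0,0],[-2.1,0,0,0],[-2.8,0,0,0],[-3.5,0,0,0],[-4.2,0,0,0],[-4.9,0,0,0],[-5.6,0,0,0],[-6.3,0,0,0],[-7,0,0,0]]';  python3 -m inch '[[-0.7,0,0,0],[-1.4,0,0,0],[-2.1,0,0,0],[-2.6,0,0,0],[-3,0,0,0],[-3.3,0,0,0],[-3.5,0,0,0],[-3.5,0,0,0]]'
python3 - <<'E'
from h import *
snap('scene','sc8')
E
```

```text
time_s: 13.9
position: [0.5562, -0.0595, -0.0217]
eef_rot: [180.0, -0.0, 164.9]
ft_force: [-3.5, 0.4, 2.1]
opening: 0.0204
time_s: 14.7
position: [0.5897, -0.0686, -0.0217]
eef_rot: [180.0, 0.0, 164.9]
ft_force: [-0.5, 0.4, -0.3]
opening: 0.0199
```

View pics/sc8.png

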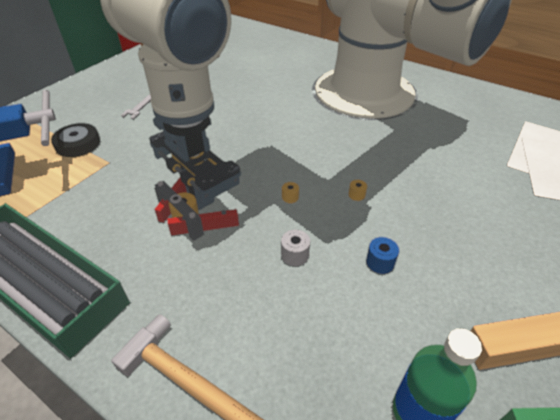

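The hub is partway under the bridge. I'll make the last centimetre in small steps and watch for the force to rise.

```bash
python3 -m inch '[[-0.2,0,0,0],[-0.4,0,0,0],[-0.6,0,0,0],[-0.7,0,0,0],[-0.7,0,0,0]]'; python3 -m inch '[[-0.1,0,0,0],[-0.2,0,0,0],[-0.2,0,0,0]]'
```

```text
time_s: 15.25
position: [0.5965, -0.0704, -0.0217]
eef_rot: [180.0, 0.0, 164.9]
ft_force: [-1.5, 0.1, 0.7]
opening: 0.0207
time_s: 15.55
position: [0.5982, -0.0709, -0.0217]
eef_rot: [-180.0, 0.0, 164.9]
ft_force: [-2.4, 1.4, -0.2]
opening: 0.0198
```

```bash
python3 -m inch '[[-0.1,0,0,0],[-0.15,0,0,0],[-0.15,0,0,0]]'
```

```text
time_s: 15.85
position: [0.5996, -0.0712, -0.0217]
eef_rot: [-180.0, -0.0, 164.9]
ft_force: [-3.3, 0.6, 1.7]
opening: 0.02
```

```bash
python3 -m inch '[[-0.1,0,0,0],[-0.1,0,0,0]]'; python3 -m inch '[[-0.1,0,0,0],[-0.1,0,0,0]]'; python3 -m inch '[[-0.1,0,0,0],[-0.1,0,0,0]]'
```

```text
time_s: 16.05
position: [0.5997, -0.0712, -0.0217]
eef_rot: [180.0, -0.1, 164.9]
ft_force: [-7.1, 2.7, 3.9]
opening: 0.0199
time_s: 16.25
position: [0.5999, -0.0711, -0.0218]
eef_rot: [180.0, -0.2, 164.9]
ft_force: [-10.3, 4.1, 8.1]
opening: 0.0201
time_s: 16.45
position: [0.6001, -0.0711, -0.0219]
eef_rot: [180.0, -0.2, 164.9]
ft_force: [-13.9, 4.8, 9.8]
opening: 0.0201
```

The tool has stalled with the force climbing to about 14 N, at jig x ≈ −38.8 mm against a predicted −39. The hub is home, so I'll back away and inspect.

```bash
python3 -m inch '[[0.4,0,0,0],[1,0,0,0],[2,0,0,0],[3.5,0,0,0],[5,0,0,0],[6.5,0,0,0],[8,0,0,0],[9,0,-1,0],[9.5,0,-3,0],[9.5,0,-5,0]]'; python3 -m inch '[[0,0,-2,0],[1,2,-5,0],[2,5,-8,0],[3,8,-10,0],[4,12,-10,0],[5,16,-10,0],[6,20,-10,0],[7,24,-10,0],[7.5,27,-10,0],[7.5,28,-10,0]]'
python3 - <<'E'
from m import *
snap('top','top9');snap('scene','sc9')
E
```

```text
time_s: 17.45
position: [0.5096, -0.0469, 0.0294]
eef_rot: [-180.0, -0.0, 164.9]
ft_force: [0.1, 0.2, 0.4]
opening: 0.0202
time_s: 18.45
position: [0.5112, 0.2454, 0.1291]
eef_rot: [179.9, 0.1, 165.0]
ft_force: [1.1, -1.6, 0.4]
opening: 0.0203
```

View pics/top9.png

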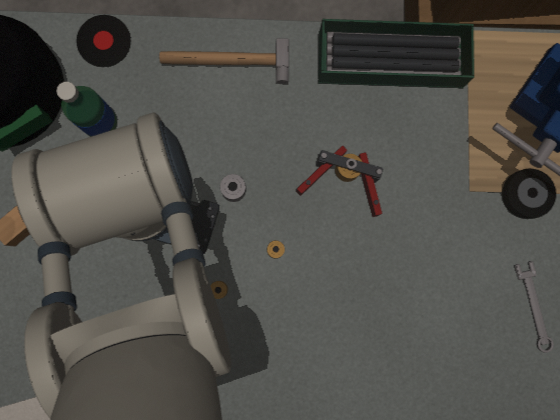

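View pics/sc9.png

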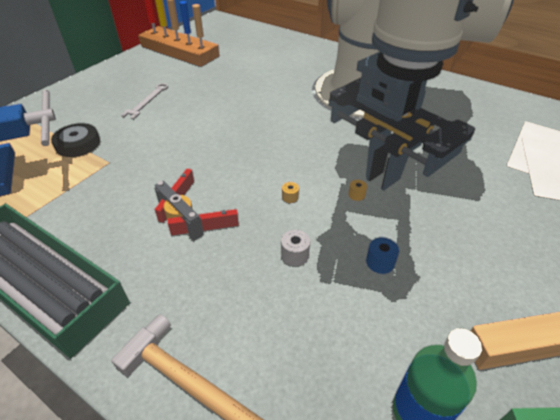

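The brass hub shows under the bridge at (348,167) in the top view, and the steel and blue hubs look undisturbed. I'll fit its position from the visible brass crescent.

Run:
```python
from m import *
from scipy.optimize import least_squares
D=np.load('pics/top9.npz');P=cloud('top',D['d']);p=D['p'].astype(int);z=P[...,2]
m=(p[...,0]>110)&(p[...,1]>70)&(p[...,0]-p[...,2]>50)&(p[...,0]-p[...,1]<90);m[:145]=0;m[195:]=0;m[:,325:][:,60:]=0;m[:,:325]=0
m&=(z>.036)&(z<.046)
q=P[m][:,:2];o=np.array([.6376,-.0809]);a=np.deg2rad(-15.1);X=np.array([np.cos(a),np.sin(a)]);Y=np.array([-X[1],X[0]])
j=np.c_[(q-o)@X,(q-o)@Y]
print(len(q),np.percentile(z[m],[5,50,95]),j.min(0),j.max(0))
f=j[j[:,0]<-.01]
hull=cv2.convexHull(f.astype(np.float32))[:,0];e=hull[hull[:,0]<-.013]
r=least_squares(lambda c:np.hypot(*(e-c).T)-.0245,[0,0],loss='soft_l1',f_scale=.001);print('hub in jig (mm)',r.x*1000,np.abs(r.fun).max()*1000)
disks('top','top9',dict(steel=(232,187)),(0.02,.06))
disks('scene','sc9',dict(steel=(295,243),blue=(382,250)),(.036,.044))
disks('scene','scene1',dict(steel=(295,243),blue=(382,250)),(.036,.044))
s=ctrl.observe();print(s['time_s'],s['ft_force'])
```

```text
163 [0.03704476 0.03998807 0.04334762] [-0.02495179 -0.02172793] [0.02268499 0.01890256]
hub in jig (mm) [ 0.16931779 -1.01575325] 1.057070071991205
steel (array([0.58929741, 0.14470908]), 0.025038033723831177, 545, np.float64(0.040127577479137644)) [0.58813712 0.14452823 0.03962741]
steel (array([0.59092087, 0.14469816]), 0.025865286588668823, 558, np.float64(0.04106961591252245)) [0.59269986 0.14673828 0.04096175]
blue (array([0.52380288, 0.27613178]), 0.02578524313867092, 585, np.float64(0.040913578549417795)) [0.52540684 0.27724228 0.04076924]
steel (array([0.59003067, 0.14623129]), 0.026325581595301628, 564, np.float64(0.04103327015079378)) [0.59262093 0.1468215  0.04085569]
blue (array([0.52380461, 0.27588245]), 0.025903159752488136, 584, np.float64(0.040946386036246396)) [0.52544051 0.27737418 0.04083002]
18.55 [-0.20988111 -0.19681363 -0.0393929 ]
```

The hub measures about 1 mm from home, flat at z = 0.040, and the bystanders are unmoved. Handing in.

```bash
python3 -c "
from rig import ctrl
print(ctrl.close_job())"
```

```text
the job is handed in; nothing more can be done
None
```

The brass hub is standing upright under the bridge, home against both red rails, and the job is handed in. I stood it in the mouth of the V about 95 mm before home and released it. I then pushed it in with the fingers 20 mm apart until they stalled at about 14 N, and backed the gripper well away.

**Last checks**
- **Hub position:** the top camera puts it about 1 mm from home. Its top face reads z = 0.040 m, so it is flat on the bench.
- **Bystanders:** the steel and blue hubs are unmoved to within about 2 mm, which is the camera noise.
- **Robot:** contact force read about 0 after the gripper backed off. The clock was at 18.6 s of the 48 s allowed.

**What disagreed:** the fingertips turned out to be about 35 mm short of the reported TCP. My first grasp therefore closed in the air just above the hub and touched nothing. I measured the offset with the wrist camera, corrected for it, and gripped the hub on the second try with the fingers at 49.4 mm.

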